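# Clamp the pin and set the polisher's speed

### The job

Get the sample polisher ready: turn the knurled chuck sleeve clockwise (seen from above) until its three jaws hold the steel pin tight and upright, and only then turn the pointer knob clockwise to speed four, which is four clicks from the off stop (it may already stand at off or a click or two on, so count from its mark). Leave the pin clamped and the knob resting in that click, and do not knock the dropper bottle, vial or petri dish about.

Things in the scene. Friction and masses are not known exactly. Their poses are not given: they have to be found in the camera images.
- polisher: fixed bench machine, flat white housing 150 (its x) x 270 (its y) mm, aluminium top 60 mm above the worktop. Origin: centre of its underside, on the worktop; z up; at yaw 0 its +x points away from the robot, +y left. Chuck axis at (0, +70) mm, selector axis at (0, -70) mm in this frame; nothing else stands out of its top.
- sleeve_grip (a point): point on the vertical chuck axis at gripping height, 90 mm above the worktop. The sleeve is an upright ribbed steel ring, 46 mm outside diameter, 68 to 104 mm above the worktop; grip it from above across its diameter, at any yaw. Below it a flange, 68 mm in diameter, tops out at 64 mm. Inside it rise the jaws (to 115 mm) and the pin (to 128 mm).
- sleeve (a joint): turn of the chuck sleeve in rad, growing clockwise seen from above; 0 fully open, starts at 0 to 0.25, hard stop at 1.3. The jaws meet the pin at about 1.07 and are tight from about 1.15 to the stop. Turning takes about 0.2 N m, with the jaws tight about 0.3 N m; it stays where it is left (self-locking).
- jaws: the set of three steel chuck jaws, 120 degrees apart round the chuck axis, visible in the mouth of the sleeve; each moves inward 2.8 mm per rad of the sleeve. Origin on the chuck axis at the floor of the bore, 80 mm above the worktop; the jaws reach to 115 mm.
- pin: loose plain dark steel pin, 10 mm diameter, 48 mm long, 30 g, standing upright in the open chuck on the floor of its bore. Origin: centre of its foot, z along it. It need not be touched.
- selector_grip (a point): point on the knob's vertical axis at gripping height, 94 mm above the worktop. Black knob: round skirt 44 mm in diameter (top at 69 mm) with an upright bar 14 mm thick, 42 mm long, up to 104 mm; one end is pointed, with a white line on top. The point's y axis points along the bar to the pointed end and turns with the knob; grip the bar across its 14 mm from above.
- selector (a joint): turn of the selector knob in rad, growing clockwise from above; it clicks every 0.5236 rad (30 deg), from 0 (off stop: pointer along polisher +y, ring mark) through speeds 1 to 6 (bar marks of growing length) to 3.14 (stop). Starts at 0, 1 or 2 clicks. Speed four is 2.094, pointer 30 deg right of polisher +x. About 0.1 N m leaves a click; freed within 10 deg of a click it springs into it.
- dropper_bottle: amber dropper bottle, 32 mm across, 97 mm high, standing loose behind the polisher; origin at the centre of its underside.
- vial: capped glass vial, 25 mm across, 52 mm high, standing loose behind the polisher; origin at the centre of its underside.
- petri_dish: petri dish, 60 mm across, 16 mm high, lying loose to the left of the polisher; origin at the centre of its underside.

How it is judged:
By the outcome, as a careful person would: the job done as asked, in the order asked, and still so for the second after the job is handed in, with the robot touching nothing.
It also fails if it takes over 72 s, if anything falls off the work surface, if the arm or the gripper's body presses on something with over 40 N, if the wrist force passes 120 N, or if a joint passes its speed limit or range.

### The arm

A 6-joint arm with a two-finger parallel gripper is mounted at the origin on a cart in front of the work surface, level with it; the furniture and walls round the work are solid. World frame = base frame: x ahead of the robot, y to its left, z up, the work surface at z = 0. Lengths are in m, angles in degrees, forces in N, time in s.
With the tool pointing down it reaches from about 0.25 to 0.725 m from the base axis. Payload 9.7 kg.
Tool frame: the origin (TCP) lies midway between the tips of the shut fingers; the grasp point (between the pads) lies 19 mm behind it; y points along the fingers, x is the direction in which the jaws open and shut, and the axes are right-handed (so a half turn about y gives the same grasp; the last joint's range is limited). The gripper opens to 85 mm and grips with 20 to 120 N. Pads are 22 mm wide; open, the fingers measure 114 mm over their backs; the gripper's body (76 mm by 85 mm) begins 54 mm behind the grasp point. The pads swing forward as they close: fully open they stand 13 mm farther back than shut.
Start: joints at [-67.724, 4.979, 10.078, 95.1, 0, 90], TCP at [0.208, -0.509, 0.231] pointing down, gripper open.
Joint ranges: [-179.16, 179.16], [-48.56, 103.87], [-65.8, 70.77], [-126.05, 130.52], [-82.76, 87.17], [-180, 180]. Speed limits (degrees/s): [127.2, 127.2, 147.25, 180, 180, 180].

### API

Orientations are given as [roll, pitch, yaw] about the fixed x, y, z axes, in that order (R = Rz(yaw) Ry(pitch) Rx(roll)).
In Python, from workcell import get_obs, camera, job_done gives the robot as it stands.
- The arm moves only by the tool play_rows, never from a script. Its argument "moves" is a list of rows, each a list of 3 entries, a list of its own where there are three numbers: the turn, a rotation vector about the tool's x, y, z in degrees, then the shift along the tool's x, y, z in m, then the opening in per cent of the stroke, from 0 (shut) to 100 (fully open). A call has exactly 5 rows; each row is the pose to reach, as a shift and turn from the pose commanded when the call began, along the tool's axes at that moment; what a row does not reach only later rows make up. A row lasts 1/10 s, in which the tool goes at most 50 mm and 8.59 degrees, less where a joint would pass 70% of its speed; a pose out of reach is approached as far as the arm can. A call with a gripper value outside its range is refused whole. The fingers move at their own pace and stop on an object; "grip_force" is the grip in N (left out, the last holds). Time passes only in rows, so rows that repeat a pose let the fingers close, or fill a call up. It gives the time, the measured TCP pose, the force and the opening at its end, in the units of the state.
- get_obs(): the state, without advancing time (a new reading comes with each control period).
- camera(name): name is "side" or "top"; returns a dict with "img" (384x512x3 uint8, red, green, blue), "fov_y" (degrees; the focal length in pixels is half the picture's height over the tangent of half this angle, whatever the lens; pixels are square), "cx", "cy" (the principal point, pixels), "world_from_camera" (4x4, takes a point from camera to world coordinates). Camera axes: x right, y up, looking along -z (the intrinsics and any distortion apply to the point x, -y, -z); pixel columns grow to the right and rows downward; lengths in m; the calibration is good to about 2 mm. A picture is of the moment at which its call begins. There is no depth.
- job_done(): hands the job in, once; it reports no verdict.
The state is a dict: "time": time; "q": joint angles; "qd": joint speeds; "joint_efforts": joint torques, N m; "ee_pos": TCP position; "tcp_rot": TCP orientation; "wrist_force": force on the tool from outside, world axes, zero at the start; "torque": the same for the moment, N m; "opening": finger opening in m.
Only numpy, scipy, OpenCV 4.12 (cv2) and the standard library are available. Lean on these libraries where they do the work, as an engineer would, in place of code of your own. Each camera call takes 0.05 s, during which the arm holds its last target.

## Working session

There is one attempt and no reset: what is moved stays moved. The work goes in short steps, Python scripts to look and compute and a tool call to move; the robot and the scene stay as the last step left them, time stands still between calls to the robot, and variables do not carry over. Pictures are saved under pics/ and viewed, and the job is handed in when it is done.

Besides the shell and the picture viewer there is one more tool, called after "Emit:" by a JSON object that holds its "method" and its "body". play_rows: Moves the arm, as the interface text tells. Its arguments: {"type":"object","properties":{"moves":{"type":"array"},"grip_force":{"type":"number"}},"required":["moves"]}

```bash
ls; mkdir -p pics
python3 - <<'E'
from workcell import get_obs, camera
import cv2,json
o=get_obs();print(o)
for n in("top","side"):
    c=camera(n);cv2.imwrite(f"pics/{n}0.png",c["img"][:,:,::-1]);print(n,{k:(v.tolist() if hasattr(v,'tolist') else v) for k,v in c.items() if k!='img'})
E
```

```text
pics
{'time': 0.0, 'q': array([-6.77223445e+01,  5.01288982e+00,  1.00337817e+01,  9.51006024e+01,
       -7.05378187e-04,  9.00000114e+01]), 'qd': array([-0.0378632 ,  0.05362937, -0.09992998, -0.00258732, -0.01991988,
        0.02427169]), 'joint_efforts': array([ 4.56375501e-04, -5.20387959e+01,  4.64805114e+01,  1.62145577e-02,
        9.78363255e-05,  8.62421473e-06]), 'ee_pos': array([ 0.20840853, -0.50872676,  0.23055989]), 'tcp_rot': array([-9.00007054e+01,  7.97104917e-02, -6.77223559e+01]), 'wrist_force': array([ 0.46536642,  0.08260343, -1.64668575]), 'torque': array([ 0.00580469, -0.02636489, -0.01906119]), 'opening': 0.08537864193284904}
top {'fov_y': 46.52045400831245, 'cx': 254.1325658087838, 'cy': 189.47055195561072, 'world_from_camera': [[-0.014972494061149226, 0.9964565894660875, -0.08276526887047508, 0.47723059529380635], [-0.9998182724362482, -0.013943201767003349, 0.013000354882895927, 0.18471127070826338], [0.011800276445297962, 0.08294487587607698, 0.9964842703433492, 1.0096578820513304], [0.0, 0.0, 0.0, 1.0]]}
side {'fov_y': 43.9530180755574, 'cx': 258.2269260939876, 'cy': 193.95344839270828, 'world_from_camera': [[0.98165180729028, 0.12006662792591827, -0.14813417601021706, 0.41632369601421654], [-0.19002252041057197, 0.5514083042992525, -0.8123055605414975, -0.6859798585029919], [-0.015848374697129665, 0.8255500510619097, 0.5641063217259112, 0.6845771681997633], [0.0, 0.0, 0.0, 1.0]]}
```

View pics/top0.png

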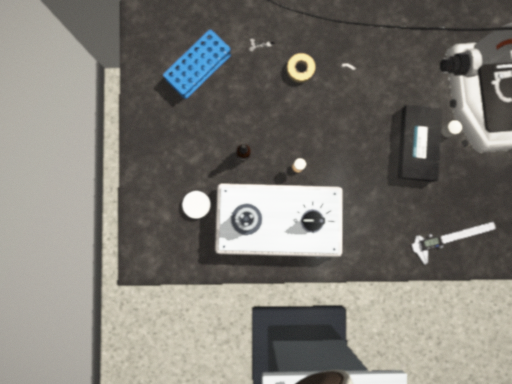

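View pics/side0.png

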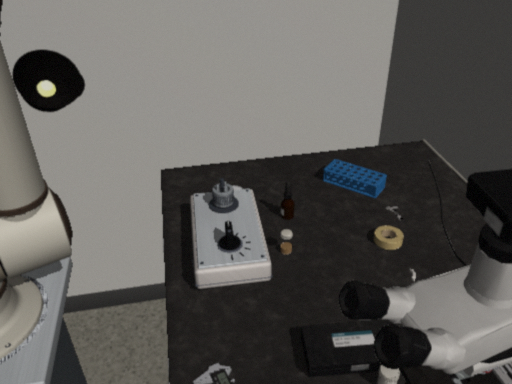

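Top view: polisher at about px (217–342, 184–257), chuck near (246,219), knob near (312,220), dish (196,205), bottle (244,151), vial (299,165). I'll zoom in and measure.

```bash
cat > h.py <<'E'
import numpy as np,cv2
from workcell import get_obs,camera
def ray(c,u,v):
    f=c["img"].shape[0]/2/np.tan(np.radians(c["fov_y"]/2)); T=np.array(c["world_from_camera"])
    d=T[:3,:3]@np.array([(u-c["cx"])/f,-(v-c["cy"])/f,-1]); return T[:3,3],d
def onz(c,u,v,z):
    o,d=ray(c,u,v); return (o+d*(z-o[2])/d[2])[:2]
def proj(c,p):
    f=c["img"].shape[0]/2/np.tan(np.radians(c["fov_y"]/2)); T=np.array(c["world_from_camera"])
    q=T[:3,:3].T@(np.array(p)-T[:3,3]); return np.array([c["cx"]+f*q[0]/-q[2],c["cy"]-f*q[1]/-q[2]])
def tri(c1,p1,c2,p2):
    A=[];b=[]
    for c,p in((c1,p1),(c2,p2)):
        o,d=ray(c,*p);d/=np.linalg.norm(d);M=np.eye(3)-np.outer(d,d);A.append(M);b.append(M@o)
    return np.linalg.lstsq(np.vstack(A),np.hstack(b),rcond=None)[0]
E
python3 - <<'E'
from h import *
c=camera("top");s=camera("side")
im=c["img"];hsv=cv2.cvtColor(im,cv2.COLOR_RGB2HSV)
m=((hsv[...,2]>150)&(hsv[...,1]<60)).astype(np.uint8)
m2=np.zeros_like(m);m2[178:264,211:350]=m[178:264,211:350]
cs,_=cv2.findContours(m2,cv2.RETR_EXTERNAL,cv2.CHAIN_APPROX_NONE)
k=max(cs,key=cv2.contourArea);r=cv2.minAreaRect(k);print(r)
for p in cv2.boxPoints(r):print(p,onz(c,*p,.06))
ctr=onz(c,*r[0],.06);print(ctr)
a=im[170:270,205:355][:,:,::-1];cv2.imwrite("pics/topz.png",cv2.resize(a,None,fx=5.3,fy=5.3,interpolation=cv2.INTER_CUBIC))
a=s["img"][170:295,180:310][:,:,::-1];cv2.imwrite("pics/sidez.png",cv2.resize(a,None,fx=4.7,fy=4.7,interpolation=cv2.INTER_CUBIC))
E
```

```text
((279.6938171386719, 219.44085693359375), (126.24057006835938, 70.15643310546875), 1.4688007831573486)
[215.69513 252.88962] [0.42319827 0.25529658]
[217.49341 182.75623] [0.57157818 0.2502986 ]
[343.6925 185.9921] [ 0.56089373 -0.01944678]
[341.89423 256.1255 ] [ 0.41224967 -0.01093233]
[0.49150271 0.11900891]
```

View pics/topz.png

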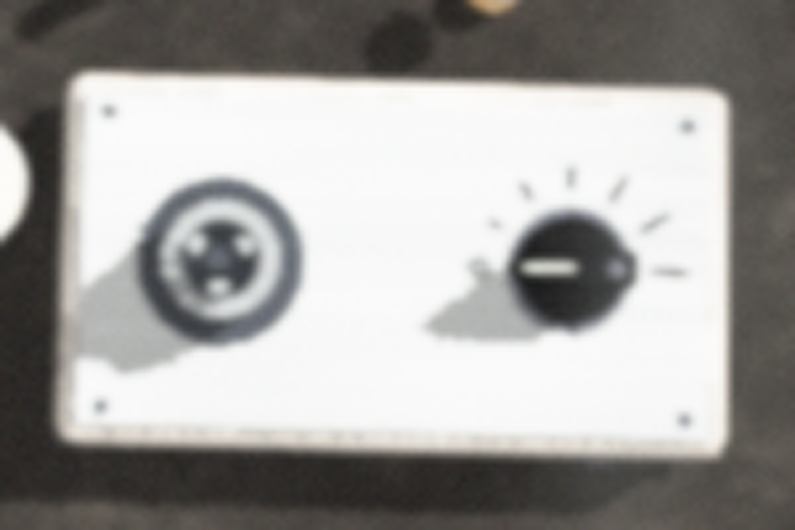

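View pics/sidez.png

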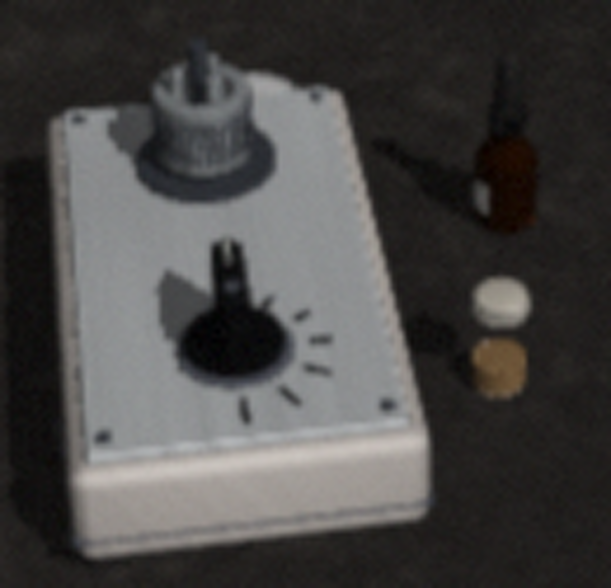

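Run:
```python
from h import *
c=camera("top");s=camera("side")
Z=lambda x,y:(205+(x+.5)/5.3-.5,170+(y+.5)/5.3-.5)
S=lambda x,y:(180+(x+.5)/4.7-.5,170+(y+.5)/4.7-.5)
t=[onz(c,*Z(*p),.06) for p in((109,110),(688,126),(100,406),(684,420))];t=np.array(t)
sd=np.array([onz(s,*S(*p),.06) for p in((316,96),(388,405),(79,119),(102,437))])
for n,q in(("top",t),("side",sd)):
    d=(q[0]-q[1])+(q[2]-q[3]);yaw=np.degrees(np.arctan2(-d[0],d[1]));d2=(q[0]-q[2])+(q[1]-q[3]);C=q.mean(0);y=np.radians(yaw);ey=np.array([-np.sin(y),np.cos(y)])
    print(n,"C",C,"yaw",yaw,"yaw2",np.degrees(np.arctan2(d2[1],d2[0])),"chuck",C+.07*ey,"sel",C-.07*ey, np.linalg.norm(d)/2)
print("flange top",onz(c,*Z(220,261),.064),"ringtop",onz(c,*Z(220,257),.104),"skirt",onz(c,*Z(571,269),.069))
print("side flange",onz(s,*S(205,160),.066),"sidering",onz(s,*S(202,96),.104),"skirt",onz(s,*S(236,342),.069))
print("pin tip side",onz(s,*S(199,44),.128),"top", onz(c,*Z(217,256),.128))
for n,p in(("dish",(196,205)),):print(n,onz(c,*p,.016))
print("bottle",tri(c,(244,149),s,(287,188)),"vial",tri(c,(299.5,164),s,(286,234)))
```

```text
top C [0.49129371 0.11998173] yaw -2.3219007681708392 yaw2 -2.388416503975455 chuck [0.49412967 0.18992426] sel [0.48845775 0.0500392 ] 0.23315187764079098
side C [0.49295468 0.1208425 ] yaw -2.4955789278147025 yaw2 -2.4342182904986105 chuck [0.49600264 0.19077611] sel [0.48990672 0.05090889] 0.23383840907326695
flange top [0.49375972 0.19026721] ringtop [0.49458453 0.19001165] skirt [0.48844437 0.05094264]
side flange [0.49470831 0.18363455] sidering [0.49523423 0.18166379] skirt [0.48985228 0.04408224]
pin tip side [0.49620928 0.18912817] top [0.49451205 0.19098095]
dish [0.52693821 0.30146654]
bottle [0.64178073 0.19236864 0.08119268] vial [0.61201186 0.07252076 0.04692171]
```

Selector stands at off (pointer along polisher +y, at the ring mark). Chuck is at ≈(0.495, 0.190), selector ≈(0.489, 0.0505), polisher yaw ≈ -2.4°. I'll travel high to above the chuck.

Emit:
{"method": "play_rows", "body": {"moves": [[[0,-8,0],[-0.033,0,0.033],100],[[0,-16,0],[-0.066,0,0.066],100],[[0,-24,0],[-0.1,0,0.1],100],[[0,-32,0],[-0.134,0,0.134],100],[[0,-40,0],[-0.167,0,0.167],100]]}}

```text
time: 0.8
ee_pos: [0.2999, -0.2894, 0.2313]
tcp_rot: [-90.0, -0.0, -27.4]
wrist_force: [1.0, -0.7, -0.0]
opening: 0.0856
```

```bash
cat >> h.py <<'E'
def delta(x,y,z,psi):
    o=get_obs();p=o["ee_pos"];a=np.radians(o["tcp_rot"][2]);d=np.array([x,y,z])-p
    X=np.array([np.cos(a),np.sin(a),0]);Z=np.array([-np.sin(a),np.cos(a),0])
    print("t",round(o["time"],2),"pos",p.round(4),"rot",o["tcp_rot"].round(2),"q",o["q"].round(1),"F",o["wrist_force"].round(1),"M",o["torque"].round(2),"open",round(o["opening"],4))
    print("shift",[round(float(v),4) for v in(d@X,-d[2],d@Z)],"turn y",round(float((o["tcp_rot"][2]-psi+180)%360-180),2))
E
python3 -c "
from h import *
delta(.4948,.1903,.231,30)"
```

```text
t 0.8 pos [ 0.2999 -0.2894  0.2313] rot [-9.000e+01 -3.000e-02 -2.742e+01] q [-44.  -13.1  -7.   96.1   0.   73.4] F [ 1.  -0.7 -0. ] M [-0.05 -0.06 -0.01] open 0.0856
shift [-0.0479, 0.0003, 0.5155] turn y -57.42
```

Emit:
{"method": "play_rows", "body": {"moves": [[[0,-8,0],[-0.005,0,0.05],100],[[0,-16,0],[-0.01,0,0.1],100],[[0,-24,0],[-0.015,0,0.15],100],[[0,-32,0],[-0.02,0,0.2],100],[[0,-40,0],[-0.025,0,0.25],100]]}}

```text
time: 1.3
ee_pos: [0.3937, -0.0573, 0.2316]
tcp_rot: [-90.0, -0.1, 12.6]
wrist_force: [0.3, -0.9, 0.3]
opening: 0.0857
```

```bash
python3 -c "
from h import *
delta(.4948,.1903,.2,40)"
```

```text
t 1.3 pos [ 0.3937 -0.0573  0.2316] rot [-9.002e+01 -6.000e-02  1.260e+01] q [ -8.3 -15.7  -9.   96.6  -0.   69.1] F [ 0.3 -0.9  0.3] M [-0.   -0.03  0.01] open 0.0857
shift [0.1527, 0.0316, 0.2196] turn y -27.4
```

Emit:
{"method": "play_rows", "body": {"moves": [[[0,-8,0],[0.03,0,0.04],100],[[0,-16,0],[0.06,0,0.085],100],[[0,-24,0],[0.09,0,0.13],100],[[0,-27.4,0],[0.12,0.01,0.17],100],[[0,-27.4,0],[0.145,0.03,0.205],100]]}}

```text
time: 1.8
ee_pos: [0.4903, 0.1692, 0.2047]
tcp_rot: [-90.1, -0.2, 39.9]
wrist_force: [1.0, 0.2, 1.0]
opening: 0.0853
```

Emit:
{"method": "play_rows", "body": {"moves": [[[0,0,0],[0,0,0],100],[[0,0,0],[0,0,0],100],[[0,0,0],[0,0,0],100],[[0,0,0],[0,0,0],100],[[0,0,0],[0,0,0],100]]}}

```text
time: 2.3
ee_pos: [0.4893, 0.1657, 0.2046]
tcp_rot: [-90.0, -0.1, 39.6]
wrist_force: [0.4, -1.1, 0.4]
opening: 0.0856
```

```bash
python3 -c "
from h import *
delta(.4948,.1903,.07,40)"
```

```text
t 2.3 pos [0.4893 0.1657 0.2046] rot [-9.003e+01 -8.000e-02  3.959e+01] q [18.7 -0.2  1.8 91.9 -0.  69.1] F [ 0.4 -1.1  0.4] M [ 0.    0.03 -0.01] open 0.0856
shift [0.0199, 0.1346, 0.0155] turn y -0.41
```

Emit:
{"method": "play_rows", "body": {"moves": [[[0,0,0],[0.01,0.01,0.008],100],[[0,0,0],[0.02,0.02,0.0155],100],[[0,0,0],[0.02,0.04,0.0155],100],[[0,0,0],[0.02,0.06,0.0155],100],[[0,0,0],[0.02,0.06,0.0155],100]]}}

```text
time: 2.8
ee_pos: [0.4933, 0.1916, 0.1399]
tcp_rot: [-89.9, 0.3, 39.7]
wrist_force: [-0.1, -0.2, 0.2]
opening: 0.0853
```

```bash
python3 -c "
from h import *
delta(.4948,.1903,.07,40)
c=camera('top');s=camera('side')
a=s['img'][110:270,150:330][:,:,::-1];b=c['img'][150:290,180:350][:,:,::-1]
cv2.imwrite('pics/a1.png',np.hstack([cv2.resize(a,(400,356)),cv2.resize(b,(400,356))]))"
```

```text
t 2.8 pos [0.4933 0.1916 0.1399] rot [-89.9    0.29  39.71] q [21.2  1.6 -3.6 85.1  0.  71.5] F [-0.1 -0.2  0.2] M [-0.06 -0.06  0.06] open 0.0853
shift [0.0003, 0.0699, -0.0019] turn y -0.29
```

View pics/a1.png

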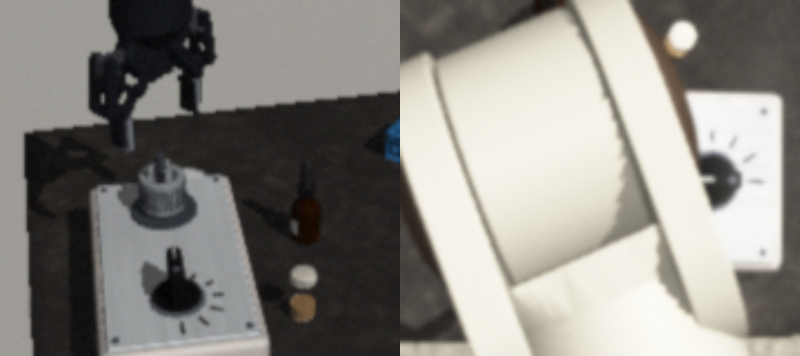

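Side view: fingers at (122,145) and (197,108) straddle the pin at (160,160) on the picture. Descending.

Emit:
{"method": "play_rows", "body": {"moves": [[[0,-0.3,0],[0,0.018,-0.002],100],[[0,-0.3,0],[0,0.036,-0.002],100],[[0,-0.3,0],[0,0.054,-0.002],100],[[0,-0.3,0],[0,0.07,-0.002],100],[[0,-0.3,0],[0,0.07,-0.002],100]]}}

```text
time: 3.4
ee_pos: [0.4955, 0.1897, 0.0727]
tcp_rot: [-90.0, 0.1, 40.0]
wrist_force: [0.0, -0.1, 0.0]
opening: 0.0853
```

Emit:
{"method": "play_rows", "body": {"moves": [[[0,0,0],[0,0,0],70],[[0,0,0],[0,0,0],62],[[0,0,0],[0,0,0],58],[[0,0,0],[0,0,0],57],[[0,0,0],[0,0,0],56]], "grip_force": 20}}

```text
time: 3.9
ee_pos: [0.4953, 0.1889, 0.0749]
tcp_rot: [-90.0, 0.1, 39.9]
wrist_force: [-7.5, -6.4, 7.0]
opening: 0.0481
```

Emit:
{"method": "play_rows", "body": {"moves": [[[0,0,0],[0,0,0],54],[[0,0,0],[0,0,0],52],[[0,0,0],[0,0,0],50],[[0,0,0],[0,0,0],45],[[0,0,0],[0,0,0],45]], "grip_force": 20}}

```text
time: 4.4
ee_pos: [0.4946, 0.1883, 0.0751]
tcp_rot: [-90.0, 0.2, 39.9]
wrist_force: [-12.3, -9.1, 12.2]
opening: 0.0454
```

```bash
python3 -c "
from h import *
delta(.4948,.1903,.07,40)"
```

```text
t 4.4 pos [0.4946 0.1883 0.0751] rot [-90.04   0.2   39.93] q [ 20.9   2.2 -10.1  77.9  -0.1  71. ] F [-12.3  -9.1  12.2] M [-2.09  2.54 -0.09] open 0.0454
shift [0.0015, 0.0051, 0.0014] turn y -0.07
```

Contact forces say the ring axis lies ~1.5 mm toward tool −x. Reopen a little, recentre, regrip.

Emit:
{"method": "play_rows", "body": {"moves": [[[0,0,0],[0,0,0],65],[[0,0,0],[-0.0015,0,0],65],[[0,0,0],[-0.0015,0,0],65],[[0,0,0],[-0.0015,0,0],65],[[0,0,0],[-0.0015,0,0],65]]}}

```text
time: 4.9
ee_pos: [0.495, 0.1889, 0.0737]
tcp_rot: [-90.0, -0.0, 40.0]
wrist_force: [-0.4, -0.1, 0.3]
opening: 0.0553
```

```bash
python3 -c "
from h import *
delta(.4948,.1903,.07,40)
s=camera('side')
a=s['img'][140:240,160:290][:,:,::-1]
cv2.imwrite('pics/a2.png',cv2.resize(a,None,fx=5,fy=5,interpolation=cv2.INTER_CUBIC))"
```

```text
t 4.9 pos [0.495  0.1889 0.0737] rot [-9.000e+01 -1.000e-02  3.998e+01] q [ 20.9   2.1 -10.4  77.5   0.   70.9] F [-0.4 -0.1  0.3] M [ 0.02 -0.07 -0.07] open 0.0553
shift [0.0008, 0.0037, 0.0012] turn y -0.02
```

View pics/a2.png

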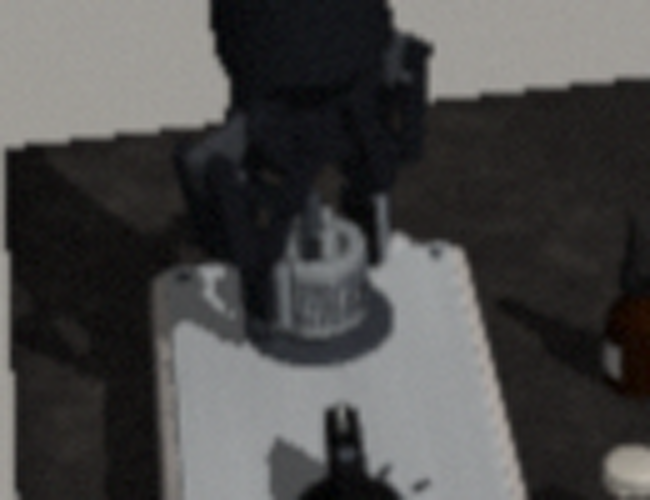

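Picture: left finger (tool −x side, px 265,270) nearly touches the ring, right one (380,230) has a gap; shift further −x, and lower 3 mm.

Emit:
{"method": "play_rows", "body": {"moves": [[[0,0,0],[-0.002,0.003,0],62],[[0,0,0],[-0.002,0.003,0],60],[[0,0,0],[-0.002,0.003,0],57],[[0,0,0],[-0.002,0.003,0],45],[[0,0,0],[-0.002,0.003,0],45]], "grip_force": 20}}

```text
time: 5.45
ee_pos: [0.4943, 0.1883, 0.0712]
tcp_rot: [-90.0, -0.2, 40.0]
wrist_force: [3.6, 3.8, -0.5]
opening: 0.0455
```

Emit:
{"method": "play_rows", "body": {"moves": [[[0,0,0],[0,0,0],45],[[0,0,0],[0,0,0],45],[[0,0,0],[0,0,0],45],[[0,0,0],[0,0,0],45],[[0,0,0],[0,0,0],45]]}}

```text
time: 5.95
ee_pos: [0.4943, 0.1883, 0.0711]
tcp_rot: [-90.0, -0.2, 40.0]
wrist_force: [4.7, 4.8, -0.3]
opening: 0.0454
```

```bash
python3 -c "
from h import *
delta(.4948,.1903,.07,40)"
```

```text
t 5.95 pos [0.4943 0.1883 0.0711] rot [-90.    -0.16  39.99] q [ 20.8   1.9 -10.9  77.1   0.   70.8] F [ 4.7  4.8 -0.3] M [ 0.85 -0.77 -0.19] open 0.0454
shift [0.0016, 0.0011, 0.0012] turn y -0.01
```

Emit:
{"method": "play_rows", "body": {"moves": [[[0,0,0],[0.0004,0,0.0008],40],[[0,0,0],[0.0004,0,0.0008],40],[[0,3,0],[0.0004,0,0.0008],40],[[0,7,0],[0.0004,0,0.0008],40],[[0,11,0],[0.0004,0,0.0008],40]], "grip_force": 60}}

```text
time: 6.45
ee_pos: [0.4942, 0.1882, 0.0713]
tcp_rot: [-90.1, -0.1, 28.8]
wrist_force: [4.0, -0.8, 2.3]
opening: 0.0441
```

Emit:
{"method": "play_rows", "body": {"moves": [[[0,4,0],[0,0,0],40],[[0,8,0],[0,0,0],40],[[0,12,0],[0,0,0],40],[[0,16,0],[0,0,0],40],[[0,20,0],[0,0,0],40]]}}

```text
time: 6.95
ee_pos: [0.4938, 0.1881, 0.0713]
tcp_rot: [-90.0, -0.1, 8.8]
wrist_force: [2.1, -2.1, 3.2]
opening: 0.0447
```

```bash
python3 -c "
from h import *
delta(.4948,.1903,.07,40)"
```

```text
t 6.95 pos [0.4938 0.1881 0.0713] rot [-90.04  -0.1    8.81] q [ 2.090e+01  1.900e+00 -1.090e+01  7.720e+01 -1.000e-01  1.021e+02] F [ 2.1 -2.1  3.2] M [-0.32 -0.41  0.24] open 0.0447
shift [0.0013, 0.0013, 0.002] turn y -31.19
```

Resistance 0.24 N m: the sleeve is following. Continuing.

Emit:
{"method": "play_rows", "body": {"moves": [[[0,4,0],[0,0,0],40],[[0,8,0],[0,0,0],40],[[0,12,0],[0,0,0],40],[[0,16,0],[0,0,0],40],[[0,20,0],[0,0,0],40]]}}

```text
time: 7.45
ee_pos: [0.4935, 0.1881, 0.0713]
tcp_rot: [-90.0, -0.1, -11.2]
wrist_force: [0.7, -0.8, 4.0]
opening: 0.0445
```

Emit:
{"method": "play_rows", "body": {"moves": [[[0,2,0],[0,0,0],40],[[0,4,0],[0,0,0],40],[[0,6,0],[0,0,0],40],[[0,8,0],[0,0,0],40],[[0,8,0],[0,0,0],40]]}}

```text
time: 7.95
ee_pos: [0.4934, 0.1882, 0.0713]
tcp_rot: [-90.0, -0.1, -19.1]
wrist_force: [0.8, -1.7, 5.6]
opening: 0.0444
```

```bash
python3 -c "
from h import *
delta(.4948,.1903,.07,40)"
```

```text
t 7.95 pos [0.4934 0.1882 0.0713] rot [-9.000e+01 -5.000e-02 -1.907e+01] q [ 20.9   1.9 -10.9  77.2  -0.  130. ] F [ 0.8 -1.7  5.6] M [-0.36  0.04 -0.21] open 0.0444
shift [0.0007, 0.0013, 0.0025] turn y -59.07
```

Emit:
{"method": "play_rows", "body": {"moves": [[[0,1.5,0],[0,0,0],40],[[0,3,0],[0,0,0],40],[[0,4,0],[0,0,0],40],[[0,5,0],[0,0,0],40],[[0,6,0],[0,0,0],40]]}}

```text
time: 8.45
ee_pos: [0.4933, 0.1882, 0.0713]
tcp_rot: [-90.0, -0.0, -25.0]
wrist_force: [-1.4, -2.0, 6.5]
opening: 0.0446
```

```bash
python3 -c "
from h import *
delta(.4948,.1903,.07,40)"
```

```text
t 8.45 pos [0.4933 0.1882 0.0713] rot [-8.999e+01 -4.000e-02 -2.500e+01] q [ 20.9   1.9 -10.9  77.2  -0.  135.9] F [-1.4 -2.   6.5] M [-0.36  0.1   0.28] open 0.0446
shift [0.0005, 0.0013, 0.0025] turn y -65.0
```

Emit:
{"method": "play_rows", "body": {"moves": [[[0,1,0],[0,0,0],40],[[0,2,0],[0,0,0],40],[[0,3,0],[0,0,0],40],[[0,4,0],[0,0,0],40],[[0,5,0],[0,0,0],40]]}}

```text
time: 8.95
ee_pos: [0.4932, 0.1882, 0.0713]
tcp_rot: [-90.0, -0.0, -30.0]
wrist_force: [-1.2, -1.1, 6.1]
opening: 0.0446
```

```bash
python3 -c "
from h import *
delta(.4948,.1903,.07,40)"
```

```text
t 8.95 pos [0.4932 0.1882 0.0713] rot [-8.999e+01 -3.000e-02 -3.000e+01] q [ 20.9   1.9 -10.9  77.2  -0.  140.9] F [-1.2 -1.1  6.1] M [-0.3   0.2   0.28] open 0.0446
shift [0.0004, 0.0013, 0.0026] turn y -70.0
```

Emit:
{"method": "play_rows", "body": {"moves": [[[0,1,0],[0,0,0],40],[[0,2,0],[0,0,0],40],[[0,3,0],[0,0,0],40],[[0,3.5,0],[0,0,0],40],[[0,4,0],[0,0,0],40]]}}

```text
time: 9.45
ee_pos: [0.4931, 0.1883, 0.0713]
tcp_rot: [-90.0, -0.0, -33.9]
wrist_force: [-1.7, -2.3, 6.8]
opening: 0.0446
```

```bash
python3 -c "
from h import *
delta(.4948,.1903,.07,40)
s=camera('side')
a=s['img'][140:240,160:290][:,:,::-1]
cv2.imwrite('pics/a3.png',cv2.resize(a,None,fx=5,fy=5,interpolation=cv2.INTER_CUBIC))"
```

```text
t 9.45 pos [0.4931 0.1883 0.0713] rot [-8.999e+01 -2.000e-02 -3.395e+01] q [ 20.9   1.9 -10.9  77.2  -0.  144.9] F [-1.7 -2.3  6.8] M [-0.37  0.25  1.  ] open 0.0446
shift [0.0003, 0.0013, 0.0026] turn y -73.95
```

View pics/a3.png

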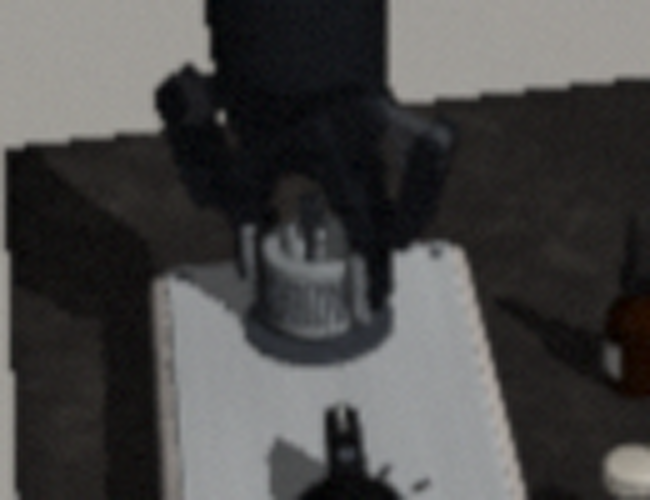

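Moment jumped to 1.0 N m at 73°: the stop is reached with jaws tight. Release and lift.

Emit:
{"method": "play_rows", "body": {"moves": [[[0,0,0],[0,0,0],60],[[0,0,0],[0,0,0],75],[[0,0,0],[0,0,0],90],[[0,0,0],[0,0,0],100],[[0,0,0],[0,0,0],100]], "grip_force": 40}}

```text
time: 10.0
ee_pos: [0.4931, 0.1883, 0.0705]
tcp_rot: [-90.0, 0.0, -34.0]
wrist_force: [0.1, -1.4, 0.3]
opening: 0.0854
```

Emit:
{"method": "play_rows", "body": {"moves": [[[0,0,0],[0,-0.02,0],100],[[0,0,0],[0,-0.05,0],100],[[0,0,0],[0,-0.09,0],100],[[0,0,0],[0,-0.12,0],100],[[0,0,0],[0,-0.12,0],100]]}}

```text
time: 10.5
ee_pos: [0.4946, 0.1889, 0.1953]
tcp_rot: [-89.7, -0.2, -34.0]
wrist_force: [-0.5, -0.2, 0.3]
opening: 0.0855
```

```bash
python3 -c "
from h import *
delta(.489,.0505,.19,177.6)
s=camera('side')
a=s['img'][150:250,160:290][:,:,::-1]
cv2.imwrite('pics/a4.png',cv2.resize(a,None,fx=6,fy=6,interpolation=cv2.INTER_CUBIC))"
```

```text
t 10.5 pos [0.4946 0.1889 0.1953] rot [-89.69  -0.22 -34.02] q [ 20.9   1.2   2.1  90.6   0.  144.9] F [-0.5 -0.2  0.3] M [ 0.02 -0.03  0.  ] open 0.0855
shift [0.0728, 0.0053, -0.1179] turn y 148.38
```

View pics/a4.png

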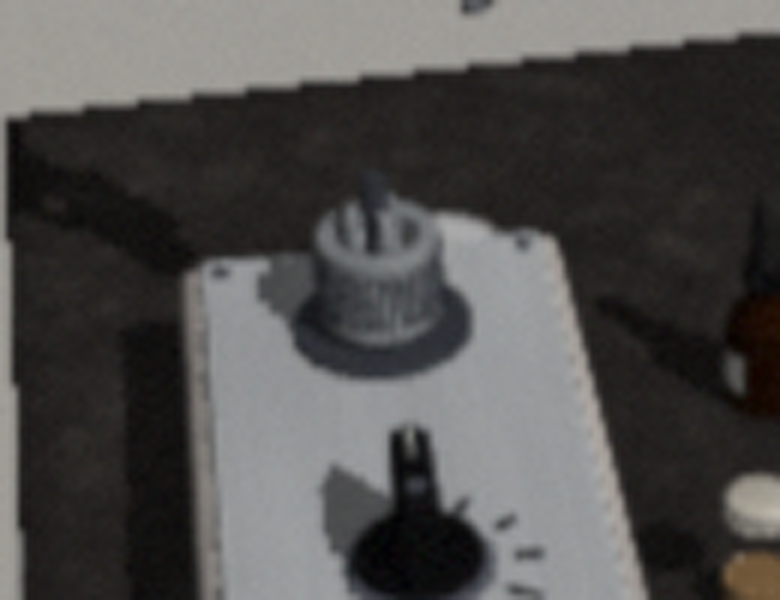

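Picture: pin upright at (375,200) between the jaws. Next to the knob, rotating counter-clockwise to yaw 177.6 so the last joint has room for 120°.

Emit:
{"method": "play_rows", "body": {"moves": [[[0,-8,0],[0.015,0,-0.024],100],[[0,-16,0],[0.03,0,-0.048],100],[[0,-24,0],[0.045,0,-0.072],100],[[0,-32,0],[0.06,0,-0.096],100],[[0,-40,0],[0.0728,0,-0.118],100]]}}

```text
time: 11.05
ee_pos: [0.4868, 0.0486, 0.1892]
tcp_rot: [-90.0, 0.1, 6.3]
wrist_force: [0.4, -0.2, -0.1]
opening: 0.0852
```

Emit:
{"method": "play_rows", "body": {"moves": [[[0,-8,0],[0,0,0],90],[[0,-16,0],[0,0,0],80],[[0,-24,0],[0,0,0],70],[[0,-32,0],[0,0,0],60],[[0,-40,0],[0,0,0],50]]}}

```text
time: 11.55
ee_pos: [0.487, 0.0497, 0.1892]
tcp_rot: [-89.9, 0.1, 46.3]
wrist_force: [0.4, -0.1, -1.0]
opening: 0.0426
```

Emit:
{"method": "play_rows", "body": {"moves": [[[0,-8,0],[0,0,0],50],[[0,-16,0],[0,0,0],50],[[0,-24,0],[0,0,0],50],[[0,-32,0],[0,0,0],50],[[0,-40,0],[0,0,0],50]]}}

```text
time: 12.05
ee_pos: [0.487, 0.0498, 0.1892]
tcp_rot: [-89.9, 0.0, 86.3]
wrist_force: [0.7, -0.1, 0.6]
opening: 0.0426
```

Emit:
{"method": "play_rows", "body": {"moves": [[[0,-8,0],[0,0,0],50],[[0,-16,0],[0,0,0],50],[[0,-24,0],[0,0,0],50],[[0,-32,0],[0,0,0],50],[[0,-40,0],[0,0,0],50]]}}

```text
time: 12.55
ee_pos: [0.487, 0.0498, 0.1892]
tcp_rot: [-89.9, -0.1, 126.3]
wrist_force: [0.5, -0.3, -0.5]
opening: 0.0426
```

Emit:
{"method": "play_rows", "body": {"moves": [[[0,-8,0],[0,0,0],50],[[0,-16,0],[0,0,0],50],[[0,-24,0],[0,0,0],50],[[0,-32,0],[0,0,0],50],[[0,-40,0],[0,0,0],50]]}}

```text
time: 13.05
ee_pos: [0.487, 0.0498, 0.1892]
tcp_rot: [-90.0, -0.1, 166.3]
wrist_force: [-0.1, -0.3, -0.7]
opening: 0.0424
```

```bash
python3 -c "
from h import *
delta(.489,.0505,.14,177.6)
s=camera('side');c=camera('top')
a=s['img'][150:270,170:290][:,:,::-1];b=c['img'][170:270,205:355][:,:,::-1]
cv2.imwrite('pics/a5.png',np.hstack([cv2.resize(a,(320,320),interpolation=cv2.INTER_CUBIC),cv2.resize(b,(480,320),interpolation=cv2.INTER_CUBIC)]))"
```

```text
t 13.05 pos [0.487  0.0498 0.1892] rot [-8.996e+01 -1.000e-01  1.663e+02] q [  5.8  -3.9  -3.5  90.5   0.  -70.5] F [-0.1 -0.3 -0.7] M [ 0.01 -0.03 -0.06] open 0.0424
shift [-0.0018, 0.0492, -0.0012] turn y -11.3
```

View pics/a5.png

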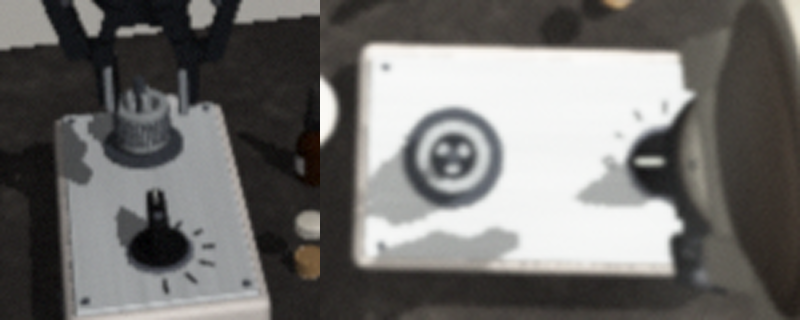

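Top view: jaws now closed round the pin at (452,155); the knob still points at the off mark. Aligning and descending over the knob.

Emit:
{"method": "play_rows", "body": {"moves": [[[0,-6,0],[-0.0012,0.01,0.0005],50],[[0,-11.3,0],[-0.0012,0.02,0.0005],50],[[0,-11.3,0],[-0.0012,0.035,0.0005],50],[[0,-11.3,0],[-0.0012,0.05,0.0005],50],[[0,-11.3,0],[-0.0012,0.05,0.0005],50]]}}

```text
time: 13.65
ee_pos: [0.4872, 0.0489, 0.1377]
tcp_rot: [-90.0, -0.2, 177.1]
wrist_force: [0.4, 0.3, 0.3]
opening: 0.0427
```

```bash
python3 -c "
from h import *
delta(.488,.049,.077,177.6)
s=camera('side')
a=s['img'][150:270,170:290][:,:,::-1]
cv2.imwrite('pics/a6.png',cv2.resize(a,None,fx=5,fy=5,interpolation=cv2.INTER_CUBIC))"
```

```text
t 13.65 pos [0.4872 0.0489 0.1377] rot [-89.96  -0.23 177.08] q [  5.7  -3.9  -9.2  84.9  -0.  -81.3] F [0.4 0.3 0.3] M [ 0.05 -0.    0.03] open 0.0427
shift [-0.0008, 0.0607, -0.0001] turn y -0.52
```

View pics/a6.png

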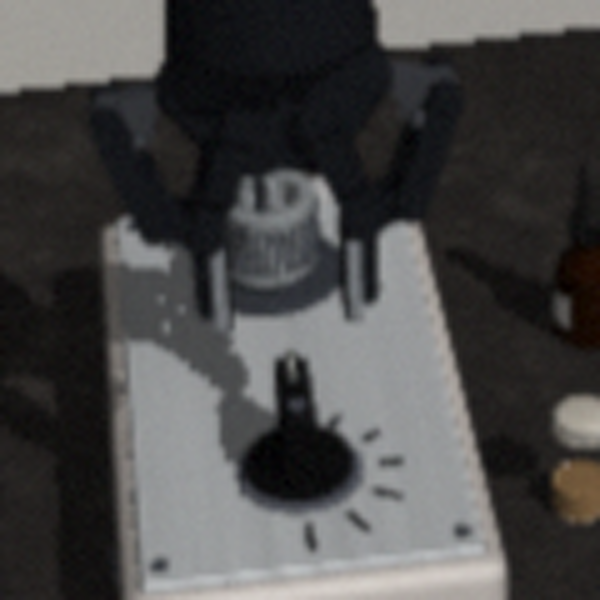

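Fingers at x≈222 and 355 (mid 288) straddle the bar at ≈293. Descending and closing gently.

Emit:
{"method": "play_rows", "body": {"moves": [[[0,-0.5,0],[-0.0008,0.015,0],50],[[0,-0.5,0],[-0.0008,0.03,0],50],[[0,-0.5,0],[-0.0008,0.045,0],50],[[0,-0.5,0],[-0.0008,0.061,0],50],[[0,-0.5,0],[-0.0008,0.061,0],50]]}}

```text
time: 14.2
ee_pos: [0.4878, 0.0489, 0.0767]
tcp_rot: [-90.0, -0.2, 177.8]
wrist_force: [-0.7, 0.4, -0.8]
opening: 0.0428
```

Emit:
{"method": "play_rows", "body": {"moves": [[[0,0,0],[0,0,0],40],[[0,0,0],[0,0,0],32],[[0,0,0],[0,0,0],26],[[0,0,0],[0,0,0],22],[[0,0,0],[0,0,0],19]], "grip_force": 20}}

```text
time: 14.7
ee_pos: [0.4892, 0.049, 0.08]
tcp_rot: [-90.0, -0.0, 177.8]
wrist_force: [-0.3, 0.0, 0.6]
opening: 0.0164
```

Emit:
{"method": "play_rows", "body": {"moves": [[[0,0,0],[0,0,0],16],[[0,0,0],[0,0,0],12],[[0,0,0],[0,0,0],8],[[0,0,0],[0,0,0],8],[[0,0,0],[0,0,0],8]]}}

```text
time: 15.2
ee_pos: [0.4882, 0.0491, 0.08]
tcp_rot: [-90.0, -0.1, 177.8]
wrist_force: [-7.0, 0.1, 7.3]
opening: 0.0137
```

```bash
python3 -c "
from h import *
delta(.488,.049,.077,177.6)"
```

```text
t 15.2 pos [0.4882 0.0491 0.08  ] rot [-9.0010e+01 -1.1000e-01  1.7778e+02] q [  5.7  -3.3 -15.   78.4   0.  -82.1] F [-7.   0.1  7.3] M [ 0.06  1.66 -0.03] open 0.0137
shift [0.0002, 0.003, 0.0001] turn y 0.18
```

Emit:
{"method": "play_rows", "body": {"moves": [[[0,0,0],[0.0008,0,0],28],[[0,0,0],[0.0008,0.004,0],28],[[0,0,0],[0.0008,0.004,0],22],[[0,0,0],[0.0008,0.004,0],12],[[0,0,0],[0.0008,0.004,0],8]]}}

```text
time: 15.7
ee_pos: [0.4881, 0.049, 0.0753]
tcp_rot: [-90.0, -0.1, 177.8]
wrist_force: [-2.5, 0.2, -1.0]
opening: 0.0137
```

Emit:
{"method": "play_rows", "body": {"moves": [[[0,0,0],[0,0,0],8],[[0,0,0],[0,0,0],5],[[0,0,0],[0,0,0],5],[[0,0,0],[0,0,0],5],[[0,0,0],[0,0,0],5]], "grip_force": 40}}

```text
time: 16.2
ee_pos: [0.4882, 0.049, 0.0754]
tcp_rot: [-90.0, -0.0, 177.8]
wrist_force: [-4.1, 0.1, -5.3]
opening: 0.0131
```

```bash
python3 -c "
from h import *
delta(.488,.049,.077,177.6)"
```

```text
t 16.2 pos [0.4882 0.049  0.0754] rot [-9.0000e+01 -5.0000e-02  1.7778e+02] q [  5.7  -3.2 -15.5  77.8   0.  -82. ] F [-4.1  0.1 -5.3] M [0.01 0.69 0.02] open 0.0131
shift [0.0002, -0.0016, 0.0] turn y 0.18
```

Gripped with small side forces. Turning clockwise.

Emit:
{"method": "play_rows", "body": {"moves": [[[0,6,0],[0,0,0],5],[[0,12,0],[0,0,0],5],[[0,18,0],[0,0,0],5],[[0,24,0],[0,0,0],5],[[0,30,0],[0,0,0],5]]}}

```text
time: 16.7
ee_pos: [0.488, 0.049, 0.0753]
tcp_rot: [-90.0, -0.1, 147.5]
wrist_force: [-4.5, 0.3, -4.0]
opening: 0.0136
```

Emit:
{"method": "play_rows", "body": {"moves": [[[0,6,0],[0,0,0],5],[[0,12,0],[0,0,0],5],[[0,18,0],[0,0,0],5],[[0,24,0],[0,0,0],5],[[0,30,0],[0,0,0],5]]}}

```text
time: 17.2
ee_pos: [0.488, 0.0491, 0.0754]
tcp_rot: [-89.9, -0.0, 117.5]
wrist_force: [-4.2, 0.1, -3.2]
opening: 0.0134
```

```bash
python3 -c "
from h import *
delta(.488,.049,.077,57.6)"
```

```text
t 17.2 pos [0.488  0.0491 0.0754] rot [-8.9940e+01 -3.0000e-02  1.1754e+02] q [  5.7  -3.2 -15.5  77.8   0.  -21.8] F [-4.2  0.1 -3.2] M [0.11 1.   0.06] open 0.0134
shift [-0.0001, -0.0016, -0.0] turn y 59.94
```

Emit:
{"method": "play_rows", "body": {"moves": [[[0,6,0],[0,0,0],5],[[0,12,0],[0,0,0],5],[[0,18,0],[0,0,0],5],[[0,24,0],[0,0,0],5],[[0,30,0],[0,0,0],5]]}}

```text
time: 17.7
ee_pos: [0.4879, 0.0491, 0.0754]
tcp_rot: [-89.9, -0.0, 87.5]
wrist_force: [-4.3, 0.8, -2.6]
opening: 0.0128
```

Emit:
{"method": "play_rows", "body": {"moves": [[[0,7,0],[0,0,0],5],[[0,14,0],[0,0,0],5],[[0,21,0],[0,0,0],5],[[0,27,0],[0,0,0],5],[[0,30,0],[0,0,0],5]]}}

```text
time: 18.2
ee_pos: [0.4879, 0.0492, 0.0754]
tcp_rot: [-89.9, 0.0, 57.6]
wrist_force: [-5.1, 2.0, -3.1]
opening: 0.0137
```

```bash
python3 -c "
from h import *
delta(.488,.049,.077,57.6)
s=camera('side')
a=s['img'][150:270,170:290][:,:,::-1]
cv2.imwrite('pics/a7.png',cv2.resize(a,None,fx=5,fy=5,interpolation=cv2.INTER_CUBIC))"
```

```text
t 18.2 pos [0.4879 0.0492 0.0754] rot [-8.992e+01  2.000e-02  5.756e+01] q [  5.7  -3.2 -15.5  77.8   0.   38.2] F [-5.1  2.  -3.1] M [0.24 1.02 0.02] open 0.0137
shift [-0.0002, -0.0016, -0.0002] turn y -0.04
```

View pics/a7.png

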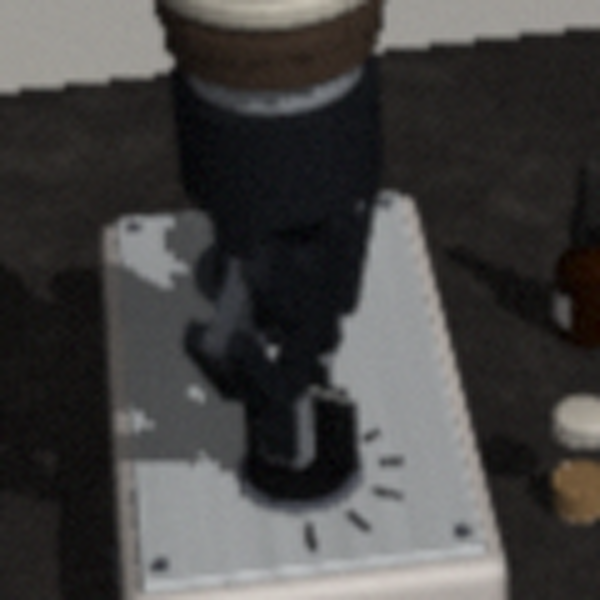

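The bar turned with the gripper. Release and lift, then move aside for a clear look.

Emit:
{"method": "play_rows", "body": {"moves": [[[0,0,0],[0,0,0],20],[[0,0,0],[0,0,0],30],[[0,0,0],[0,0,0],40],[[0,0,0],[0,0,0],50],[[0,0,0],[0,0,0],50]]}}

```text
time: 18.75
ee_pos: [0.4887, 0.049, 0.0758]
tcp_rot: [-90.0, -0.0, 57.8]
wrist_force: [-0.8, -0.5, 1.0]
opening: 0.0425
```

Emit:
{"method": "play_rows", "body": {"moves": [[[0,0,0],[0,-0.03,0],50],[[0,0,0],[0,-0.07,0],50],[[0,0,0],[0,-0.11,0],50],[[0,0,0],[0,-0.14,0],50],[[0,0,0],[0,-0.15,0],50]]}}

```text
time: 19.25
ee_pos: [0.4895, 0.0491, 0.2292]
tcp_rot: [-90.2, -0.2, 57.8]
wrist_force: [0.3, -0.3, 0.5]
opening: 0.0426
```

Emit:
{"method": "play_rows", "body": {"moves": [[[0,0,0],[-0.04,0,0],50],[[0,0,0],[-0.08,0,0],50],[[0,0,0],[-0.12,0,0],50],[[0,0,0],[-0.16,0,0],50],[[0,0,0],[-0.2,0,0],50]]}}

```text
time: 19.75
ee_pos: [0.3807, -0.1211, 0.2249]
tcp_rot: [-90.0, 0.0, 57.8]
wrist_force: [0.2, -0.6, -0.4]
opening: 0.0424
```

```bash
python3 -c "
from h import *
delta(.3,-.3,.23,57.6)
s=camera('side');c=camera('top')
a=s['img'][150:270,170:310][:,:,::-1];b=c['img'][140:270,170:355][:,:,::-1]
cv2.imwrite('pics/a8.png',np.hstack([cv2.resize(a,(360,310),interpolation=cv2.INTER_CUBIC),cv2.resize(b,(440,310),interpolation=cv2.INTER_CUBIC)]))"
```

```text
t 19.75 pos [ 0.3807 -0.1211  0.2249] rot [-8.997e+01  1.000e-02  5.781e+01] q [-17.6 -15.5  -9.6  96.   -0.   14.5] F [ 0.2 -0.6 -0.4] M [ 0.01 -0.05  0.01] open 0.0424
shift [-0.1944, -0.0051, -0.027] turn y 0.21
```

View pics/a8.png

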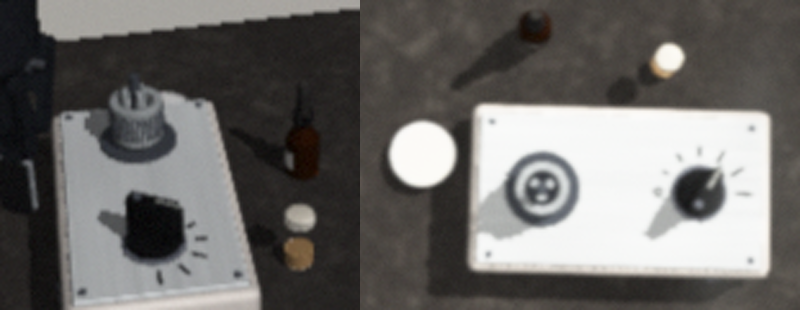

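```bash
python3 -c "
from h import *
c=camera('top');im=c['img']
g=cv2.cvtColor(im,cv2.COLOR_RGB2GRAY)[205:236,295:330]
cv2.imwrite('pics/k.png',cv2.resize(im[170:270,205:355][:,:,::-1],None,fx=5.3,fy=5.3,interpolation=cv2.INTER_CUBIC))
"
```

```text
(no output)
```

View pics/k.png

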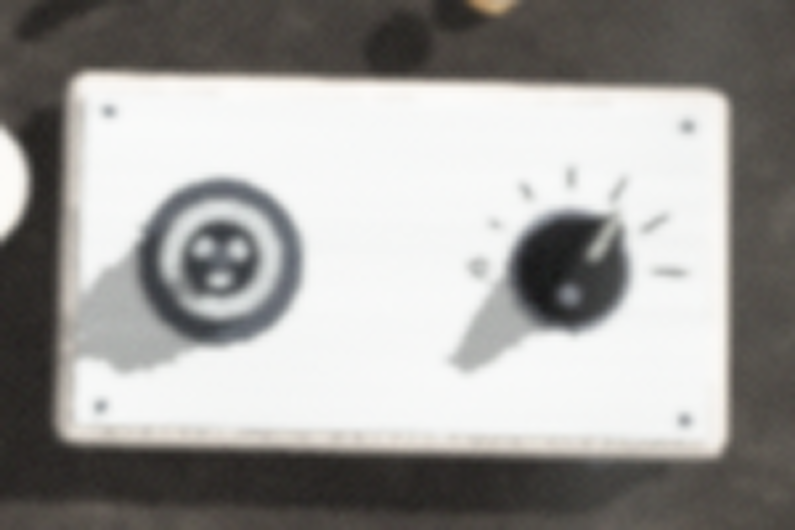

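Picture: jaws are closed around the pin at (219,258); the pointer line (594,260)→(616,216) aims at the fourth bar mark (620,188). Bottle, vial and dish have not moved.

```bash
python3 -c "
from workcell import job_done
print(job_done())"
```

```text
the job is handed in; nothing more can be done
None
```

The polisher is set up: the pin is clamped in the chuck, and the knob was then turned to speed four. I handed the job in at about 20 s of robot time, with the gripper open and clear of everything.

- **Chuck:** I turned the sleeve about 74° clockwise in one grip. Resistance ran at 0.2–0.3 N m, then jumped to 1.0 N m at the hard stop. After release, the pictures show the three jaws closed round the upright pin.
- **Knob:** it started at off, so I turned it 120° clockwise, which is four clicks. After release, the pointer line aims at the fourth bar mark. By eye it reads about 27° right of straight ahead in the picture, against the nominal 30°, which is within how well I can read it.
- **Loose items:** the dropper bottle, vial and petri dish look unmoved in the last top view.
- **Disagreement:** on gripping, the chuck axis lay about 2 mm from where the cameras put it. I re-centred the gripper before turning. I re-centred slightly at the knob too, and no force reading passed about 18 N.

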